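# Fit the sample disc on the sampler's drive shaft and pin

## Task

Take the loaded sample disc by its blue handle, keep it level and lower it over the drive shaft of the sampler; pressing only lightly, turn it until the brass drive pin finds its hole and guide it down until it sits fully home on the platter. Never force it on the pin or let it drop, let go of it at the end, and leave everything else on the bench where it stands.

Things in the scene. Friction and masses are not known exactly. Their poses are not given: they have to be found in the camera images.
- disc_handle (a point): Grip point of the sample disc's blue blade handle, on the disc's axis, z up. The blade is 16 mm thick along x, 50 mm long along y, 42 mm high (23 mm below to 19 mm above this point); under it a 28 mm round column. The disc (loose, 0.36 to 0.56 kg) is 190 mm wide; its flat underside lies 65 mm below this point; the tops of the orange cups near its rim 32 mm below.
- sample_disc: Same disc, origin at the centre of its underside: an 80 x 80 x 14 mm hub plate with the shaft hole in the middle (17.8 mm wide, hollow for 42 mm upwards) and a through hole 8.8 mm wide for the drive pin, 28 mm from the axis along +x (a red line leads from it to the rim). Both holes are chamfered by 1.5 mm. At the start it stands flat on the bench.
- seat (a point): On the sampler's shaft axis at the top face of the steel drive platter, 60 mm above the bench; the disc's underside rests here when fully home (handle point 65 mm above). z up; +x points to the red index mark on the rim and well floor. The steel shaft is 16 mm thick and rises 35 mm above this point, the top 6 mm coned to 7 mm. Shaft, platter and pin are held still by the motor.
- shaft_tip (a point): Top of the shaft, 35 mm above the seat. The brass drive pin stands on the platter 28 mm from the axis: 7 mm thick, 13 mm high, tip slightly coned. Its angle is not measured: anywhere within 0.36 rad (20 degrees) to either side of the +x mark. Until the hole is over the pin (to about 0.04 rad) the disc, on the shaft, rests on the pin's tip 13 mm too high.
- sampler: Round white fixed turntable module, 240 mm wide, rim 68 mm high (220 mm wide inside); origin on the bench under the shaft, +x to the index mark. At +x a housing, 85 mm high, 122 to 210 mm from the axis, bears a probe mast and arm, 159 mm high, at least 155 mm from the axis. A low key panel lies at -x. Sampler and disc stand one left, one right, either way.
- tube_rack: white rack of capped sample tubes, 120 x 44 mm, 107 mm high; loose bystander between sampler and disc; origin under its centre
- tip_box: blue box of pipette tips with clear lid, 118 x 78 x 68 mm; loose bystander; origin under its centre
- diluent_bottle: white bottle, 68 mm wide, 150 mm high; bystander at the back of the bench; origin under its centre
- reagent_bottle: brown bottle, 56 mm wide, 110 mm high; bystander at the back of the bench; origin under its centre
- control_vial: small glass vial with a red cap, 25 mm wide, 46 mm high; loose bystander; origin under its centre
- calibrator_vial: small glass vial with a blue cap, 25 mm wide, 46 mm high; loose bystander; origin under its centre

How it is judged:
By the outcome, as a careful person would: the job done as asked, in the order asked, and still so for the second after the job is handed in, with the robot touching nothing.
It also fails if it takes over 67 s, if anything falls off the work surface, if the arm or the gripper's body presses on something with over 40 N, if the wrist force passes 120 N, or if a joint passes its speed limit or range.

## Robot

A 6-joint arm with a two-finger parallel gripper is mounted at the origin on the work surface. World frame = base frame: x ahead of the robot, y to its left, z up, the work surface at z = 0. Lengths are in m, angles in rad, forces in N, time in s.
With the tool pointing down it reaches from about 0.325 to 0.925 m from the base axis. Payload 3.1 kg.
Tool frame: the origin (TCP) lies on the centre line of the jaws, within the pads' length; the fingertips stand 17 mm ahead of it and the grasp point (between the pads) lies 2 mm behind it; z points along the fingers, y is the line along which they close (so a half turn about z gives the same grasp; the last joint's range is limited). The gripper opens to 85 mm and grips with 20 to 120 N. Pads are 22 mm wide; open, the fingers measure 114 mm over their backs; the gripper's body (76 mm by 85 mm) begins 54 mm behind the grasp point. The pads swing forward as they close: fully open they stand 13 mm farther back than shut.
Start: joints at [-1.248, 0.217, 1.613, -0, 1.311, -0.112], TCP at [0.263, -0.567, 0.248] pointing down, gripper open.
Joint ranges: [-2.75, 2.75], [-0.78, 2.1], [0.31, 2.55], [-1.13, 4.27], [0.13, 2.63], [-2.58, 2.58]. Speed limits (rad/s): [2.79, 2.79, 3.14, 3.14, 3.14, 3.14].

## Interface

Orientations are given as [roll, pitch, yaw] about the fixed x, y, z axes, in that order (R = Rz(yaw) Ry(pitch) Rx(roll)).
In Python, from cell import env, viewer, job gives the robot as it stands. The module is installed in compiled form; this text tells all that it offers.
- The arm moves only by the tool drive_tool, never from a script. Its argument "rows" is a list of rows, each a list of 6 numbers: the shift along the tool's x, y, z normalised to -1 to 1, where 1 is 120 mm, then the turn, a rotation vector about the tool's x, y, z normalised to -1 to 1, where 1 is pi/2 rad. A call has exactly 10 rows; each row shifts and turns the commanded pose from where the row before left it, along the tool's axes as they then stand; what a row does not reach is not made up. A row lasts 1/8 s, in which the tool goes at most 62.5 mm and 10.7 degrees, less where a joint would pass 70% of its speed; a pose out of reach is approached as far as the arm can. A call with a number of a shift or a turn outside -1 to 1 is refused whole. A call with a gripper value outside its range is refused whole. "grip" is the opening, from 0 (shut) to 1 (fully open), set as the call begins (left out, the last holds). The fingers move at their own pace and stop on an object; "squeeze" is the grip in N (left out, the last holds). Time passes only in rows, so rows that do not move let the fingers close, or fill a call up. It gives the time, the measured TCP pose, the force, the opening and the grip force at its end, in the units of the state.
- env.sense(): the state, without advancing time (a new reading comes with each control period).
- viewer.snapshot(name): name is "side" or "top" or "wrist"; returns a dict with "color" (480x640x3 uint8, red, green, blue), "fx", "fy", "cx", "cy" (pixels), "R" (3x3) and "t" (3): a world point X has camera coordinates R X + t; the wrist camera has in their place "T_tool_cam" (4x4, takes a point from camera to tool coordinates, whose origin is the TCP and whose axes are the flange's). Camera axes: x right, y down, z forward; pixel columns grow to the right and rows downward; lengths in m; the calibration is good to about 2 mm. The wrist camera is an equidistant fisheye: a pixel r from the principal point sees the ray r / f radians off the axis. A picture is of the moment at which its call begins: read the wrist's pose just before it. There is no depth.
- job.finish_job(): hands the job in; it is judged then, once.
Trained networks look in the newest picture that a camera, given by its name, has taken for a name from the list of things; names that differ only in an ending like _2 or _b are one class to them, and where a whole thing is asked for, a point or a joint stands for the part that bears it (a point fixed in the world has none). Each returns a list of dicts, best first, with "conf" (0 to 1); they miss things now and then, are a little off and sometimes report something else, mostly with a low value. They report only what shows in the picture. A call takes as long as a camera call.
- viewer.spot_in(camera, query): "location" ([column, row] in pixels, amid what is visible of it).
The state is a dict: "time": time; "joint_positions": joint angles; "joint_vel": joint speeds; "tau": joint torques, N m; "tool_pos": TCP position; "tool_rot": TCP orientation; "wrist_force": force on the tool from outside, world axes, zero at the start; "wrist_torque": the same for the moment, N m; "opening": finger opening in m; "grasp_force": force on a finger pad.
Only numpy, scipy, OpenCV 4.12 (cv2) and the standard library are available. Lean on these libraries where they do the work, as an engineer would, in place of code of your own. Each camera call takes 0.05 s, during which the arm holds its last target. There are 200 camera calls.

## Working session

There is one attempt and no reset: what is moved stays moved. The work goes in short steps, Python scripts to look and compute and a tool call to move; the robot and the scene stay as the last step left them, time stands still between calls to the robot, and variables do not carry over. Pictures are saved under pics/ and viewed, at most 10 in all, crops included, and the job is handed in when it is done.

Besides the shell and the picture viewer there is one more tool, called after "Emit:" as a command line: name --pt "numbers of a row" for each row, then --argument value for the rest. drive_tool: Moves the arm, as the interface text tells. Its arguments: {"type":"object","properties":{"rows":{"type":"array"},"grip":{"type":"number"},"squeeze":{"type":"number"}},"required":["rows"]}

```bash
mkdir -p pics
cat > h.py <<'E'
import numpy as np, cv2
from cell import env, viewer, job
def snap(n,f):
    s=viewer.snapshot(n); cv2.imwrite('pics/'+f,s['color'][:,:,::-1]); return s
def ray(s,p):
    d=np.array([(p[0]-s['cx'])/s['fx'],(p[1]-s['cy'])/s['fy'],1.])
    R=np.array(s['R']);t=np.array(s['t']); return -R.T@t, R.T@d
def onz(s,p,z):
    c,d=ray(s,p); return c+d*(z-c[2])/d[2]
def proj(s,X):
    c=np.array(s['R'])@X+np.array(s['t']); return [s['cx']+s['fx']*c[0]/c[2], s['cy']+s['fy']*c[1]/c[2]]
E
python3 - <<'E'
from h import *
z={'disc_handle':.065,'sample_disc':.03,'seat':.06,'shaft_tip':.095,'sampler':.05,'tube_rack':.1,'tip_box':.06,'diluent_bottle':.1,'reagent_bottle':.08,'control_vial':.04,'calibrator_vial':.04}
for c in ['top','side']:
    s=snap(c,c+'0.png')
    print(c,(-np.array(s['R']).T@s['t']).round(3))
    for q in z:
        for r in viewer.spot_in(c,q)[:1]:
            print(q,np.round(r['location'],1),round(r['conf'],2),onz(s,r['location'],z[q]).round(3))
st=env.sense();print(st['time'],st['tool_pos'],st['tool_rot'],st['opening'])
E
```

```text
top [0.508 0.019 0.845]
disc_handle [166.  293.3] 0.86 [0.558 0.241 0.065]
sample_disc [163.4 292.1] 0.62 [0.562 0.256 0.03 ]
seat [465.  278.2] 0.97 [ 0.59  -0.244  0.06 ]
shaft_tip [462.  282.1] 0.73 [ 0.58  -0.227  0.095]
sampler [461.8 281.7] 0.86 [ 0.585 -0.241  0.05 ]
tube_rack [319.9 233.1] 0.95 [ 0.653 -0.002  0.1  ]
tip_box [311.5 358.7] 0.83 [0.458 0.008 0.06 ]
diluent_bottle [346.9 150.9] 0.91 [ 0.79  -0.044  0.1  ]
control_vial [302.8 300.2] 0.5 [0.551 0.023 0.04 ]
calibrator_vial [337.5 294.2] 0.57 [ 0.562 -0.034  0.04 ]
side [0.479 0.584 0.522]
disc_handle [315.3 427.5] 0.73 [0.556 0.307 0.065]
sample_disc [319.4 425.5] 0.93 [0.557 0.282 0.03 ]
seat [360.4 198.4] 0.97 [ 0.601 -0.202  0.06 ]
shaft_tip [363.1 199.6] 0.78 [ 0.586 -0.139  0.095]
sampler [364.6 203.4] 0.81 [ 0.592 -0.201  0.05 ]
tube_rack [304.2 256.7] 0.81 [0.64 0.06 0.1 ]
tip_box [422.1 289.3] 0.78 [0.46  0.042 0.06 ]
diluent_bottle [234.5 222.6] 0.71 [0.779 0.001 0.1  ]
reagent_bottle [221.8 260.5] 0.68 [0.769 0.078 0.08 ]
control_vial [366.3 285.8] 0.97 [0.546 0.033 0.04 ]
calibrator_vial [363.4 265.8] 0.59 [ 0.56  -0.016  0.04 ]
1.2 [ 0.26328721 -0.56683522  0.24826922] [-3.14152180e+00  3.25085866e-07  4.34785825e-01] 0.08526479315142838
```

View pics/top0.png

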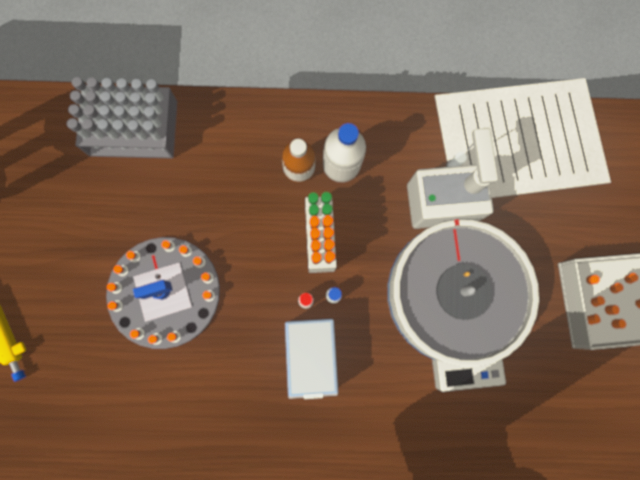

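View pics/side0.png

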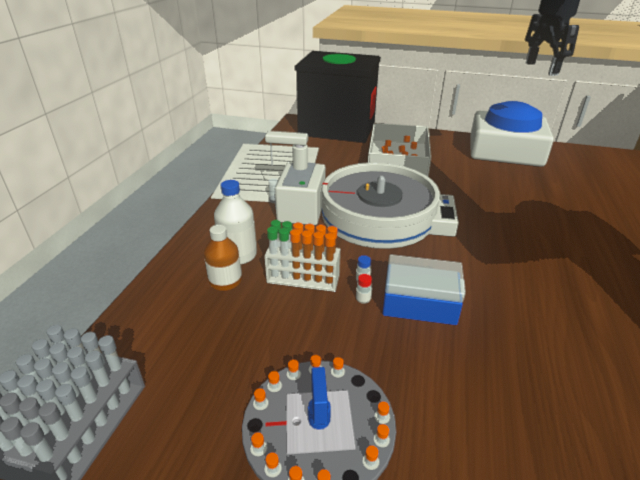

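The top view shows the disc at about (162,293), its blade at (152,290) and its red line at (155,262). The sampler is at about (465,290), with the shaft tip near (468,291), the brass pin near (467,274) and the index line running from (459,262) to (457,222). I'll zoom in on both.

Run:
```python
import cv2,numpy as np
im=cv2.imread('pics/top0.png')
a=cv2.resize(im[230:355,98:228],None,fx=3,fy=3,interpolation=cv2.INTER_CUBIC)
b=cv2.resize(im[215:340,400:530],None,fx=3,fy=3,interpolation=cv2.INTER_CUBIC)
cv2.imwrite('pics/crop0.png',np.hstack([a,b]))
```

```text
(no output)
```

View pics/crop0.png

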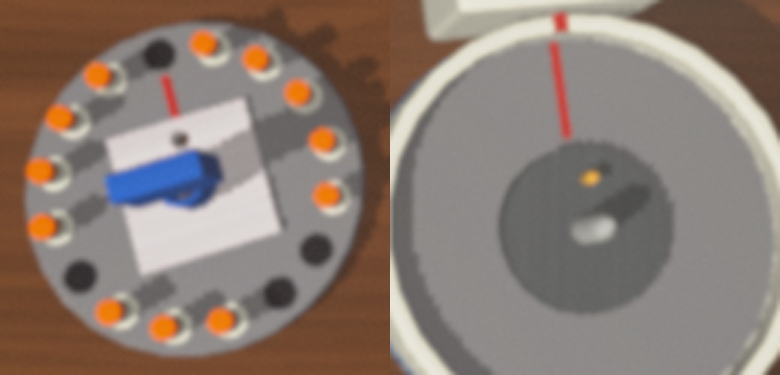

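Run:
```python
from h import *
s=viewer.snapshot('top')
def A(x,y,z): return onz(s,(x/3+98,y/3+230),z)
def B(x,y,z): return onz(s,((x-390)/3+400,y/3+215),z)
for z in (.014,.02): print('plate',z,[A(*p,z)[:2].round(4) for p in [(105,143),(248,98),(281,232),(140,274),(193.5,187),(180,139)]])
print('rim',A(193,189,.014),'blade',A(155,178,.084))
print('plat',B(586,228,.06),'pin',B(592,177,.072),'tip',B(606,227,.09))
for z in(.045,.055):
  a,b=B(567,137,z),B(555,43,z); print(a,b,np.degrees(np.arctan2(*(b-a)[[1,0]])))
p=B(592,177,.072)-B(586,228,.06);print(np.degrees(np.arctan2(p[1],p[0])),np.hypot(p[0],p[1]))
w=viewer.snapshot('wrist');print(w['T_tool_cam'],w['fx'],w['cx'],w['cy'])
```

```text
plate 0.014 [array([0.5867, 0.3132]), array([0.6137, 0.2345]), array([0.5379, 0.2114]), array([0.5136, 0.2882]), array([0.5625, 0.2619]), array([0.5896, 0.2714])]
plate 0.02 [array([0.5861, 0.3111]), array([0.613, 0.233]), array([0.5376, 0.21  ]), array([0.5135, 0.2862]), array([0.5621, 0.2602]), array([0.589 , 0.2695])]
rim [0.56136669 0.26211783 0.014     ] blade [0.56225117 0.26148765 0.084     ]
plat [ 0.56845171 -0.24343352  0.06      ] pin [ 0.59523454 -0.24381845  0.072     ] tip [ 0.56680236 -0.24410552  0.09      ]
[ 0.62076543 -0.23962537  0.045     ] [ 0.67482404 -0.2347174   0.045     ] 5.187645423155239
[ 0.61935091 -0.23639101  0.055     ] [ 0.67273369 -0.2315444   0.055     ] 5.1876454231552085
-0.8234140630448271 0.026785595247950107
[[-1.25441002e-05 -9.54464851e-01 -2.98323396e-01  7.64370489e-02]
 [ 9.99999719e-01 -2.35401766e-04  7.11102845e-04  2.10498624e-04]
 [-7.48948525e-04 -2.98323303e-01  9.54464586e-01 -1.24939214e-01]
 [ 0.00000000e+00  0.00000000e+00  0.00000000e+00  1.00000000e+00]] 371.64829954431775 322.96912787362686 247.68453535823681
```

Emit:
drive_tool --pt "0.323 -0.326 0 0 0 0" --pt "0.323 -0.326 0 0 0 0" --pt "0.323 -0.326 0 0 0 0" --pt "0.323 -0.326 0 0 0 0" --pt "0.323 -0.326 0 0 0 0" --pt "0.323 -0.326 0 0 0 0" --pt "0.323 -0.326 0 0 0 0" --pt "0.323 -0.326 0 0 0 0" --pt "0.323 -0.326 0 0 0 0" --pt "0.323 -0.326 0 0 0 0" --grip 1

```text
time: 2.55
tool_pos: [0.4506, -0.0471, 0.2488]
tool_rot: [3.141, -0.001, 0.435]
wrist_force: [0.5, -0.0, 0.2]
opening: 0.0855
grasp_force: 0.0
```

Emit:
drive_tool --pt "0.323 -0.326 0 0 0 0" --pt "0.323 -0.326 0 0 0 0" --pt "0.323 -0.326 0 0 0 0" --pt "0.323 -0.326 0 0 0 0" --pt "0.323 -0.326 0 0 0 0" --pt "0.323 -0.326 0 0 0 0" --pt "0 0 0.05 0 0 -0.103" --pt "0 0 0.05 0 0 -0.103" --pt "0 0 0.05 0 0 -0.103" --pt "0 0 0.05 0 0 -0.103"

```text
time: 3.8
tool_pos: [0.5621, 0.2622, 0.2241]
tool_rot: [-3.142, 0.0, 1.088]
wrist_force: [-0.3, -0.2, 0.5]
opening: 0.0853
grasp_force: 0.0
```

Emit:
drive_tool --pt "0 0 0.05 0 0 -0.103" --pt "0 0 0.05 0 0 -0.103" --pt "0 0 0.05 0 0 -0.103" --pt "0 0 0.05 0 0 -0.103" --pt "0 0 0 0 0 -0.103" --pt "0 0 0 0 0 0" --pt "0 0 0 0 0 0" --pt "0 0 0 0 0 0" --pt "0 0 0 0 0 0" --pt "0 0 0 0 0 0"

```text
time: 5.05
tool_pos: [0.5621, 0.2621, 0.2004]
tool_rot: [3.142, -0.0, 1.891]
wrist_force: [0.6, 0.3, -0.2]
opening: 0.0855
grasp_force: 0.0
```

```bash
cat >> h.py <<'E'
from scipy.spatial.transform import Rotation as Ro
def wray(s,st,p):
    u=np.array([p[0]-s['cx'],p[1]-s['cy']]); r=np.hypot(*u); th=r/s['fx']
    d=np.r_[u/r*np.sin(th),np.cos(th)]
    T=np.array(s['T_tool_cam']); R=Ro.from_euler('xyz',st['tool_rot']).as_matrix()
    return np.array(st['tool_pos'])+R@T[:3,3], R@T[:3,:3]@d
def wz(s,st,p,z):
    c,d=wray(s,st,p); return c+d*(z-c[2])/d[2]
E
python3 - <<'E'
from h import *
import pickle
st=env.sense(); s=snap('wrist','w1.png'); pickle.dump((st,s),open('w1.pkl','wb'))
for r in viewer.spot_in('wrist','disc_handle')[:1]: print(r,wz(s,st,r['location'],.065))
E
```

```text
{'location': [323.8, 213.9], 'conf': 0.93} [0.55669374 0.28113657 0.065     ]
```

View pics/w1.png

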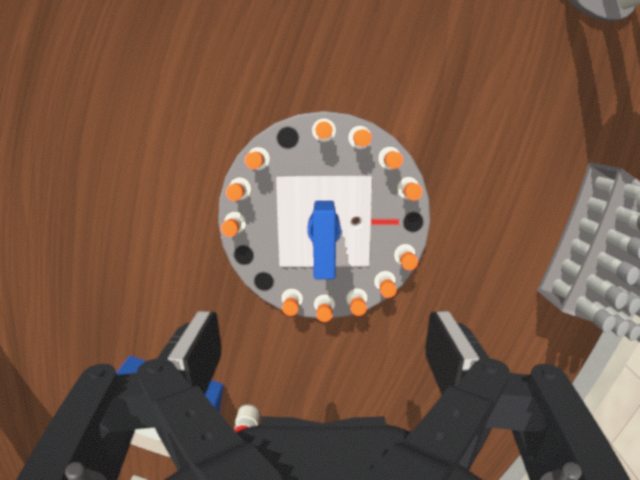

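The wrist view shows the blade from (324,202) to (324.5,278). The plate corners are (277,177), (371,176), (371,266) and (279,267). The hole is at (356,221) and the red line ends at (399,222).

Run:
```python
from h import *
import pickle
st,s=pickle.load(open('w1.pkl','rb'))
im=cv2.imread('pics/w1.png'); h=cv2.cvtColor(im,cv2.COLOR_BGR2HSV)
m=((h[...,0]>100)&(h[...,0]<130)&(h[...,1]>150)).astype(np.uint8); m[290:]=0
c=max(cv2.findContours(m,0,1)[0],key=cv2.contourArea); print(cv2.boundingRect(c))
g=lambda p,z: wz(s,st,p,z)[:2]
P=[(277,177),(371,176),(371,266),(279,267)]
for z in(.014,.022):
  Q=np.array([g(p,z) for p in P]); print(Q.round(4).tolist(),Q.mean(0), [np.linalg.norm(Q[i]-Q[i-1]).round(4) for i in range(4)])
  a=(Q[1]+Q[2]-Q[0]-Q[3]); h2=g((356,221),z)-Q.mean(0); print('yaw',np.arctan2(a[1],a[0]),np.arctan2(h2[1],h2[0]),np.hypot(*h2))
a,b=g((324,202),.084),g((324.5,278),.084);print('blade',a,b,(a+b)/2,np.linalg.norm(a-b),np.arctan2(*(a-b)[::-1])-np.pi/2)
```

```text
(309, 202, 31, 77)
[[0.5128, 0.2888], [0.5877, 0.3145], [0.6155, 0.2389], [0.5374, 0.2121]] [0.56334893 0.26355287] [np.float64(0.0806), np.float64(0.0792), np.float64(0.0806), np.float64(0.0826)]
yaw 0.3308307386685181 0.3766413470758473 0.02717738375348472
[[0.5135, 0.2899], [0.5864, 0.315], [0.6135, 0.2413], [0.5374, 0.2152]] [0.56270349 0.26537355] [np.float64(0.0785), np.float64(0.0771), np.float64(0.0785), np.float64(0.0805)]
yaw 0.3308307386685183 0.3766413470758479 0.026478952832269784
blade [0.5529416  0.29269278] [0.57021472 0.24177396] [0.56157816 0.26723337] 0.05376883084971479 0.3270468834890745
```

Emit:
drive_tool --pt "0.01 0.007 0.16 0 0 -0.003" --pt "0 0 0.16 0 0 0" --pt "0 0 0.16 0 0 0" --pt "0 0 0.16 0 0 0" --pt "0 0 0.16 0 0 0" --pt "0 0 0.14 0 0 0" --pt "0 0 0.1 0 0 0" --pt "0 0 0.06 0 0 0" --pt "0 0 0.045 0 0 0" --pt "0 0 0 0 0 0"

```text
time: 6.4
tool_pos: [0.5625, 0.2635, 0.0629]
tool_rot: [-3.142, -0.0, 1.896]
wrist_force: [0.1, -1.1, -0.2]
opening: 0.0855
grasp_force: 0.0
```

Emit:
drive_tool --pt "0 0 0 0 0 0" --pt "0 0 0 0 0 0" --pt "0 0 0 0 0 0" --pt "0 0 0 0 0 0" --pt "0 0 0 0 0 0" --pt "0 0 0 0 0 0" --pt "0 0 0 0 0 0" --pt "0 0 0 0 0 0" --pt "0 0 0 0 0 0" --pt "0 0 0 0 0 0" --grip 0 --squeeze 60

```text
time: 7.65
tool_pos: [0.5624, 0.2635, 0.0632]
tool_rot: [-3.141, -0.0, 1.896]
wrist_force: [-2.9, -2.2, 4.6]
opening: 0.0154
grasp_force: 59.6
```

Emit:
drive_tool --pt "0 0 -0.03 0 0 0" --pt "0 0 -0.08 0 0 0" --pt "0 0 -0.15 0 0 0" --pt "0 0 -0.18 0 0 0" --pt "0 0 -0.2 0 0 0" --pt "0 0 -0.2 0 0 0" --pt "0 0 -0.18 0 0 0" --pt "0 0 -0.15 0 0 0" --pt "0 0 -0.1 0 0 0" --pt "0 0 -0.05 0 0 0"

```text
time: 8.9
tool_pos: [0.5627, 0.2635, 0.2224]
tool_rot: [3.14, 0.0, 1.896]
wrist_force: [0.3, 0.3, -5.0]
opening: 0.0155
grasp_force: 58.8
```

Emit:
drive_tool --pt "-0.05 -0.036 0 0 0 0" --pt "-0.1 -0.071 0 0 0 0" --pt "-0.15 -0.107 0 0 0 0" --pt "-0.2 -0.142 0 0 0 0" --pt "-0.25 -0.178 0 0 0 0" --pt "-0.3 -0.213 0 0 0 0" --pt "-0.3 -0.213 0 0 0 0" --pt "-0.3 -0.213 0 0 0 0" --pt "-0.3 -0.213 0 0 0 0" --pt "-0.3 -0.213 0 0 0 0"

```text
time: 10.15
tool_pos: [0.465, -0.0558, 0.2209]
tool_rot: [-3.141, 0.0, 1.895]
wrist_force: [0.8, 0.2, -4.1]
opening: 0.0153
grasp_force: 58.7
```

Emit:
drive_tool --pt "-0.3 -0.213 0 0 0 0" --pt "-0.3 -0.213 0 0 0 0" --pt "-0.3 -0.213 0 0 0 0" --pt "-0.25 -0.178 0 0 0 0" --pt "-0.2 -0.142 0 0 0 0" --pt "-0.15 -0.107 0 0 0 0" --pt "-0.1 -0.071 0 0 0 0.055" --pt "-0.05 -0.036 0 0 0 0.055" --pt "0 0 0 0 0 0.055" --pt "0 0 0 0 0 0.055"

```text
time: 11.4
tool_pos: [0.3943, -0.2863, 0.2207]
tool_rot: [-3.14, -0.0, 1.546]
wrist_force: [0.2, 0.7, -5.2]
opening: 0.0156
grasp_force: 58.8
```

Run:
```python
from h import *
import pickle
st=env.sense(); s=snap('wrist','w2.png'); pickle.dump((st,s),open('w2.pkl','wb'))
print(st['tool_pos'],st['tool_rot'])
for q,z in(('seat',.06),('shaft_tip',.095)):
  for r in viewer.spot_in('wrist',q)[:1]: print(q,r,wz(s,st,r['location'],z))
```

```text
[ 0.39425702 -0.28627245  0.22073787] [-3.14035236e+00 -4.91885919e-04  1.54578140e+00]
seat {'location': [531.3, 153.3], 'conf': 0.88} [ 0.57277159 -0.2201472   0.06      ]
shaft_tip {'location': [534.1, 150.2], 'conf': 0.85} [ 0.55363228 -0.21641467  0.095     ]
```

View pics/w2.png

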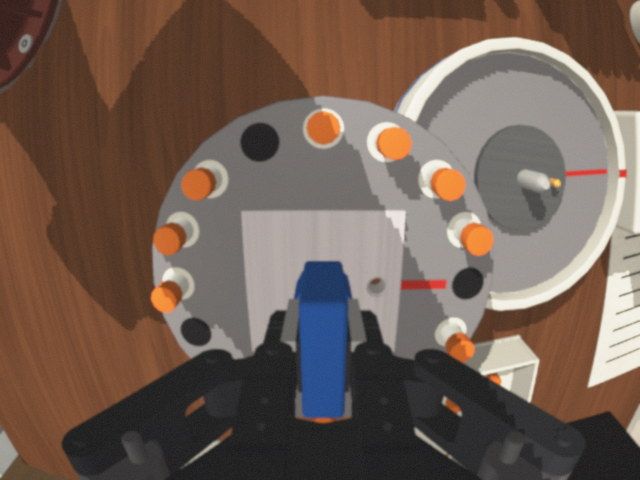

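The wrist view shows the sampler clear of the disc. The platter is at about (520,180), the shaft runs from (520,178) to its tip at (548,184), the pin is at (556,183), and the index line runs from (566,174) to (607,172).

Run:
```python
import cv2
im=cv2.imread('pics/w2.png')
cv2.imwrite('pics/crop2.png',cv2.resize(im[115:245,465:635],None,fx=4.5,fy=4.5,interpolation=cv2.INTER_CUBIC))
```

```text
(no output)
```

View pics/crop2.png

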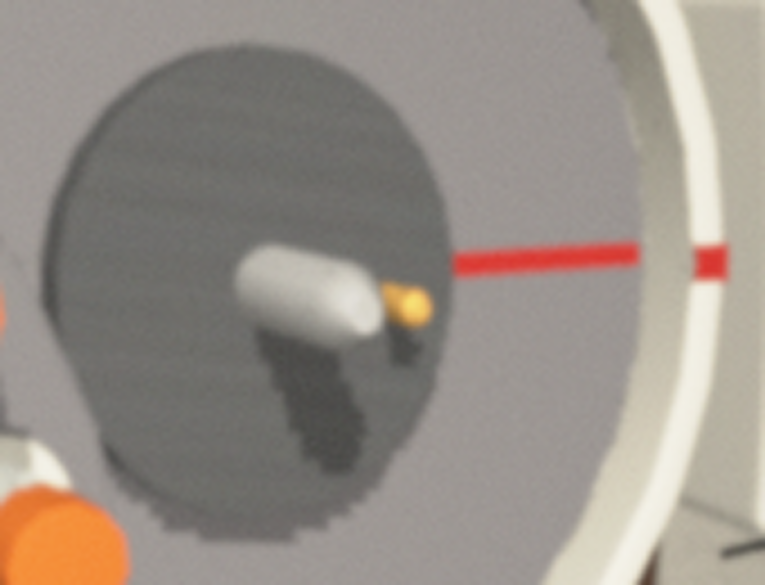

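Run:
```python
from h import *
import pickle
from scipy.optimize import least_squares
st,s=pickle.load(open('w2.pkl','rb'))
g=lambda p,z: wz(s,st,p,z)
C=lambda x,y,z: g((x/4.5+465,y/4.5+115),z)[:2]
P=np.array([C(*p,.06) for p in [(60,270),(88,165),(150,88),(250,46),(340,75),(400,135),(440,215),(450,290),(430,370)]])
f=least_squares(lambda q:np.hypot(*(P-q[:2]).T)-q[2],[.57,-.24,.04]); print('platter',f.x,f.fun.round(4))
t=C(366,313,.094);p=C(417,306,.073);print('tip',t,'pin',p,p-t)
for c in (t,f.x[:2]): print('pinang',np.arctan2(*(p-c)[::-1]),np.hypot(*(p-c)))
a,b=C(455,266,.05),C(637,254,.05);print('idx',np.arctan2(*(b-a)[::-1]),np.arctan2(*(C(711,262,.068)-f.x[:2])[::-1]))
R=Ro.from_euler('xyz',st['tool_rot']).as_matrix()
for z in(.172,):
  for q in [(242,211),(405,210),(376,285),(401,284.5),(445,285)]: print(q,(R.T@(g(q,z)-st['tool_pos'])).round(4))
```

```text
platter [ 0.56651529 -0.24256832  0.04485687] [-0.0004 -0.      0.0002  0.001  -0.0004 -0.0011 -0.0001  0.0009 -0.0001]
tip [ 0.56793751 -0.24220147] pin [ 0.59445594 -0.24304016] [ 0.02651843 -0.00083869]
pinang -0.031616004695485804 0.026531688279752066
pinang -0.016885629218219126 0.027944627471126887
idx 0.10923114791151121 0.11000730861611142
(242, 211) [ 0.0403 -0.0389  0.0488]
(405, 210) [0.0409 0.04   0.0487]
(376, 285) [0.0018 0.0274 0.0487]
(401, 284.5) [0.0019 0.0405 0.0487]
(445, 285) [0.0011 0.0646 0.0487]
```

Emit:
drive_tool --pt "0.012 0.043 0 0 0 0" --pt "0.027 0.1 0 0 0 0" --pt "0.047 0.172 0 0 0 0" --pt "0.0585 0.2145 0 0 0 0" --pt "0.0585 0.2145 0 0 0 0" --pt "0.0585 0.2145 0 0 0 0" --pt "0.051 0.186 0 0 0 0" --pt "0.039 0.143 0 0 0 0" --pt "0.027 0.1 0 0 0 0" --pt "0.012 0.043 0 0 0 0"

```text
time: 12.8
tool_pos: [0.5693, -0.2424, 0.2211]
tool_rot: [-3.141, -0.0, 1.551]
wrist_force: [-0.4, 0.1, -5.0]
opening: 0.0151
grasp_force: 58.9
```

Emit:
drive_tool --pt "0 0 0.02 0 0 0" --pt "0 0 0.04 0 0 0" --pt "0 0 0.06 0 0 0" --pt "0 0 0.07 0 0 0" --pt "0 0 0.07 0 0 0" --pt "0 0 0.06 0 0 0" --pt "0 0 0.05 0 0 0" --pt "0 0 0.035 0 0 0" --pt "0 0 0.02 0 0 0" --pt "0 0 0 0 0 0"

```text
time: 14.05
tool_pos: [0.5686, -0.2427, 0.1702]
tool_rot: [-3.142, -0.0, 1.55]
wrist_force: [-0.2, 0.5, -3.3]
opening: 0.0155
grasp_force: 58.9
```

Emit:
drive_tool --pt "-0.009 -0.013 0 0 0 0" --pt "0 0 0 0 0 0" --pt "0 0 0.025 0 0 0" --pt "0 0 0.025 0 0 0" --pt "0 0 0.025 0 0 0" --pt "0 0 0.02 0 0 0" --pt "0 0 0.02 0 0 0" --pt "0 0 0.02 0 0 0" --pt "0 0 0.0 0 0 0" --pt "0 0 0 0 0 0"

```text
time: 15.3
tool_pos: [0.5671, -0.2438, 0.1542]
tool_rot: [3.141, 0.0, 1.55]
wrist_force: [-0.2, 0.7, -5.2]
opening: 0.0154
grasp_force: 58.9
```

Emit:
drive_tool --pt "0 0 0.01 0 0 0" --pt "0 0 0.01 0 0 0" --pt "0 0 0.01 0 0 0" --pt "0 0 0.01 0 0 0" --pt "0 0 0.01 0 0 0" --pt "0 0 0 0 0 0" --pt "0 0 0 0 0 0" --pt "0 0 0 0 0 0" --pt "0 0 0 0 0 0" --pt "0 0 0 0 0 0"

```text
time: 16.55
tool_pos: [0.567, -0.2435, 0.1479]
tool_rot: [-3.141, -0.001, 1.55]
wrist_force: [1.5, 2.5, -6.1]
opening: 0.0154
grasp_force: 58.8
```

Emit:
drive_tool --pt "0.005 0.003 0 0 0 0" --pt "0 0 0.01 0 0 0" --pt "0 0 0.01 0 0 0" --pt "0 0 0.01 0 0 0" --pt "0 0 0.01 0 0 0" --pt "0 0 0 0 0 0" --pt "0 0 0 0 0 0" --pt "0 0 0 0 0 0" --pt "0 0 0 0 0 0" --pt "0 0 0 0 0 0"

```text
time: 17.8
tool_pos: [0.5674, -0.2432, 0.1432]
tool_rot: [-3.141, 0.0, 1.55]
wrist_force: [-0.4, 0.7, -4.9]
opening: 0.0152
grasp_force: 58.8
```

Emit:
drive_tool --pt "0 0 0.01 0 0 0" --pt "0 0 0.01 0 0 0" --pt "0 0 0.01 0 0 0" --pt "0 0 0.01 0 0 0" --pt "0 0 0.01 0 0 0" --pt "0 0 0.008 0 0 0" --pt "0 0 0 0 0 0" --pt "0 0 0 0 0 0" --pt "0 0 0 0 0 0" --pt "0 0 0 0 0 0"

```text
time: 19.05
tool_pos: [0.5674, -0.2432, 0.1363]
tool_rot: [-3.142, 0.0, 1.55]
wrist_force: [0.3, -0.0, -4.6]
opening: 0.0152
grasp_force: 58.9
```

Next I go down in small steps to feel for the pin.

Emit:
drive_tool --pt "0 0 0.006 0 0 0" --pt "0 0 0.006 0 0 0" --pt "0 0 0.006 0 0 0" --pt "0 0 0 0 0 0" --pt "0 0 0 0 0 0" --pt "0 0 0 0 0 0" --pt "0 0 0 0 0 0" --pt "0 0 0 0 0 0" --pt "0 0 0 0 0 0" --pt "0 0 0 0 0 0"

```text
time: 20.3
tool_pos: [0.5674, -0.2432, 0.1342]
tool_rot: [-3.142, 0.0, 1.55]
wrist_force: [-1.4, -0.2, -6.4]
opening: 0.0151
grasp_force: 58.9
```

Emit:
drive_tool --pt "0 0 0.006 0 0 0" --pt "0 0 0.006 0 0 0" --pt "0 0 0.006 0 0 0" --pt "0 0 0 0 0 0" --pt "0 0 0 0 0 0" --pt "0 0 0 0 0 0" --pt "0 0 0 0 0 0" --pt "0 0 0 0 0 0" --pt "0 0 0 0 0 0" --pt "0 0 0 0 0 0"

```text
time: 21.55
tool_pos: [0.5674, -0.2432, 0.132]
tool_rot: [-3.142, 0.0, 1.55]
wrist_force: [0.2, 1.3, -5.0]
opening: 0.0153
grasp_force: 58.9
```

No contact 4 mm below the pin's tip, so the pin is in its hole. I keep lowering gently.

Emit:
drive_tool --pt "0 0 0.008 0 0 0" --pt "0 0 0.008 0 0 0" --pt "0 0 0.008 0 0 0" --pt "0 0 0.008 0 0 0" --pt "0 0 0.008 0 0 0" --pt "0 0 0.008 0 0 0" --pt "0 0 0.008 0 0 0" --pt "0 0 0 0 0 0" --pt "0 0 0 0 0 0" --pt "0 0 0 0 0 0"

```text
time: 22.8
tool_pos: [0.5674, -0.2432, 0.1253]
tool_rot: [-3.142, 0.0, 1.55]
wrist_force: [0.6, 1.2, -4.5]
opening: 0.0153
grasp_force: 58.9
```

Emit:
drive_tool --pt "0 0 0.005 0 0 0" --pt "0 0 0.005 0 0 0" --pt "0 0 0.005 0 0 0" --pt "0 0 0.003 0 0 0" --pt "0 0 0 0 0 0" --pt "0 0 0 0 0 0" --pt "0 0 0 0 0 0" --pt "0 0 0 0 0 0" --pt "0 0 0 0 0 0" --pt "0 0 0 0 0 0"

```text
time: 24.05
tool_pos: [0.5674, -0.2432, 0.1232]
tool_rot: [-3.142, 0.0, 1.55]
wrist_force: [-0.9, 0.7, -1.8]
opening: 0.0152
grasp_force: 59.2
```

Emit:
drive_tool --pt "0 0 0.003 0 0 0" --pt "0 0 0.002 0 0 0" --pt "0 0 0 0 0 0" --pt "0 0 0 0 0 0" --pt "0 0 0 0 0 0" --pt "0 0 0 0 0 0" --pt "0 0 0 0 0 0" --pt "0 0 0 0 0 0" --pt "0 0 0 0 0 0" --pt "0 0 0 0 0 0"

```text
time: 25.3
tool_pos: [0.5675, -0.2432, 0.1232]
tool_rot: [-3.142, 0.0, 1.55]
wrist_force: [-4.1, 2.6, 5.6]
opening: 0.0154
grasp_force: 60.4
```

The disc stops firmly at 0.1232, which is the expected height when fully home. I open the gripper and retreat.

Emit:
drive_tool --pt "0 0 0 0 0 0" --pt "0 0 0 0 0 0" --pt "0 0 0 0 0 0" --pt "0 0 0 0 0 0" --pt "0 0 0 0 0 0" --pt "0 0 0 0 0 0" --pt "0 0 0 0 0 0" --pt "0 0 0 0 0 0" --pt "0 0 0 0 0 0" --pt "0 0 0 0 0 0" --grip 0.6

```text
time: 26.55
tool_pos: [0.5674, -0.2432, 0.1226]
tool_rot: [3.142, 0.0, 1.55]
wrist_force: [-0.6, 0.5, 0.2]
opening: 0.0509
grasp_force: 0.0
```

Emit:
drive_tool --pt "0 0 -0.03 0 0 0" --pt "0 0 -0.06 0 0 0" --pt "0 0 -0.1 0 0 0" --pt "0 0 -0.15 0 0 0" --pt "0 0 -0.15 0 0 0" --pt "0 0 -0.15 0 0 0" --pt "0 0 -0.15 0 0 0" --pt "0 0 -0.1 0 0 0" --pt "0 0 -0.05 0 0 0" --pt "0 0 0 0 0 0"

```text
time: 27.8
tool_pos: [0.5675, -0.2432, 0.2356]
tool_rot: [3.141, 0.0, 1.55]
wrist_force: [0.8, -0.1, 0.5]
opening: 0.051
grasp_force: 0.0
```

Run:
```python
from h import *
st=env.sense(); s=snap('wrist','w3.png'); t=snap('side','s3.png')
print(st['time'],st['tool_pos'],st['wrist_force'],st['opening'])
a=cv2.imread('pics/w3.png');b=cv2.imread('pics/s3.png')[120:360,200:520]
cv2.imwrite('pics/m3.png',np.hstack([cv2.resize(a,(400,300)),cv2.resize(b,(400,300))]))
```

```text
27.8 [ 0.56749082 -0.24320776  0.23559657] [ 0.81126077 -0.06941136  0.52615395] 0.05098323479584198
```

View pics/m3.png

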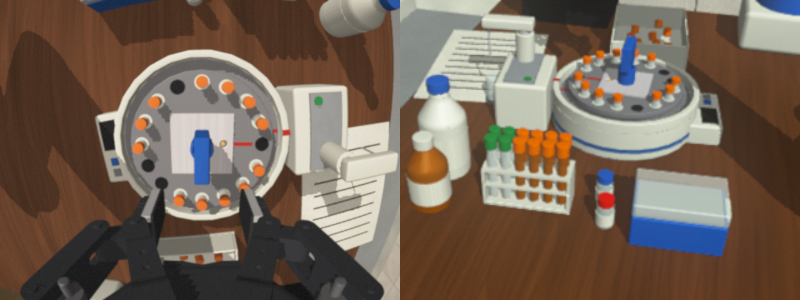

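The disc sits level in the well, with the brass pin showing in its hole at (223,143) in the left picture. The bystanders are where they stood.

```bash
python3 -c "
from cell import job
print(job.finish_job())"
```

```text
the job is handed in; nothing more can be done
None
```

The sample disc sits fully home on the platter with the pin in its hole, it has been released, and the job was handed in at about 28 s. The pin went straight into its hole, so no turning search was needed.

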